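Step a chainring's bolts under the check pointer

TASK

On the bicycle bench, slide the blue carriage of the cross-slide stand by its upright black post until the red bolt of the mounted chainring is right under the tip of the fixed brass pointer, and let it stand still there for a good second. Then slide on until the blue bolt is right under the pointer tip, and let go, leaving it standing there.

Things in the scene. Friction and masses are not known exactly. Their poses are not given: they have to be found in the camera images.
- carrier: Blue plate, 190 (x) x 130 x 12 mm, sliding along its own x (130 mm travel) and y (90 mm), both at once if wished; about 2 N friction each; stays where left, never turns. Origin: underside, below the chainring's centre, 53 mm above the bench. Handle: upright black post, 24 mm diameter, at x = -110 mm, y = 0, top 97 mm above origin; foot collar 40 mm wide, top 20 mm above origin. z up.
- bolt_red (a point): Centre of the top of the red bolt (head 16 mm across, 5 mm high) of the black toothed chainring, 110 mm across, that is clamped flat on the carrier at some angle and moves with it. About 82 mm above the bench. Its four bolts (red, brass, blue, silver) lie 32 mm from its centre. Not meant: the loose chainring on the bench with a red and a blue bolt.
- bolt_blue (a point): Centre of the top of the blue bolt (head 16 mm across, 5 mm high) of the same mounted chainring, opposite the red one, about 82 mm above the bench; it moves with the carrier. The slides have travel enough to bring either bolt under the pointer.
- pointer_tip (a point): Lower tip of the fixed brass pointer, 95 mm above the bench, 13 mm above the bolt tops. The pointer, a rod 8 mm thick, slants down 34 mm out of the end of a red bar 16 mm wide, top 134 mm above the bench; the bar runs along the carrier's +x, away from the post, to a steel column 140 mm from the tip. Nothing of it moves.

How it is judged:
By the outcome, as a careful person would: the job done as asked, in the order asked, and still so for the second after the job is handed in, with the robot touching nothing.
It also fails if it takes over 35 s, if anything falls off the work surface, if the arm or the gripper's body presses on something with over 40 N, if the wrist force passes 120 N, or if a joint passes its speed limit or range.

ROBOT

A 6-joint arm with a two-finger parallel gripper is mounted at the origin on the work surface. World frame = base frame: x ahead of the robot, y to its left, z up, the work surface at z = 0. Lengths are in m, angles in degrees, forces in N, time in s.
With the tool pointing down it reaches from about 0.25 to 0.725 m from the base axis. Payload 9.7 kg.
Tool frame: the origin (TCP) lies at the very end of the fingers, on their centre line; the grasp point (between the pads) lies 19 mm behind it (bot.grip_point_offset is the distance from the TCP to the grasp point, in m); y points along the fingers, x is the direction in which the jaws open and shut, and the axes are right-handed (so a half turn about y gives the same grasp; the last joint's range is limited). The gripper opens to 85 mm and grips with 20 to 120 N. Pads are 22 mm wide; open, the fingers measure 114 mm over their backs; the gripper's body (76 mm by 85 mm) begins 54 mm behind the grasp point. The pads swing forward as they close: fully open they stand 13 mm farther back than shut.
Start: joints at [-73.052, 4.979, 10.078, 95.1, 0, 90], TCP at [0.16, -0.526, 0.231] pointing down, gripper open.
Joint ranges: [-179.16, 179.16], [-48.56, 103.87], [-65.8, 70.77], [-126.05, 130.52], [-82.76, 87.17], [-180, 180]. Speed limits (degrees/s): [127.2, 127.2, 147.25, 180, 180, 180].

INTERFACE

Orientations are given as [roll, pitch, yaw] about the fixed x, y, z axes, in that order (R = Rz(yaw) Ry(pitch) Rx(roll)).
In Python, from workcell import bot gives the robot as it stands.
- The arm moves only by the shell command python3 -m inch 'ROWS' [FORCE]. ROWS is JSON, a list of rows, each a list of 3 entries, a list of its own where there are three numbers: the shift along the tool's x, y, z in mm, then the turn, a rotation vector about the tool's x, y, z in rad, then the finger opening in mm, from 0 to 85.4. In form: [[[x, y, z], [ax, ay, az], grip], ...]. A call has 1 to 20 rows; each row is the pose to reach, as a shift and turn from the pose measured when the call began, along the tool's axes at that moment; what a row does not reach only later rows make up. A row lasts 1/10 s, in which the tool goes at most 50 mm and 8.59 degrees, less where a joint would pass 70% of its speed; a pose out of reach is approached as far as the arm can. A call with a gripper value outside its range is refused whole. The fingers move at their own pace and stop on an object; FORCE is the grip in N (left out, the last holds). Time passes only in rows, so rows that repeat a pose let the fingers close. It gives the time, the measured TCP pose, the force and the opening at its end, in the units of the state.
- bot.get_obs(): the state, without advancing time (a new reading comes with each control period).
- bot.camera(name): name is "scene" or "top" or "wrist"; returns a dict with "frame" (384x512x3 uint8, red, green, blue), "mtx" (3x3 intrinsics, pixels), "origin" and "orientation" of the camera in the world. Camera axes: x right, y down, z forward; pixel columns grow to the right and rows downward; lengths in m; the calibration is good to about 2 mm. The wrist camera is an equidistant fisheye: a pixel r from the principal point sees the ray r / f radians off the axis. A picture is of the moment at which its call begins. There is no depth.
- bot.job_done(): hands the job in, once; it reports no verdict.
Trained networks look in a picture, given as the dict that the camera call returned (one of the last four; its "shot" number tells which), for a name from the list of things; names that differ only in an ending like _2 or _b are one class to them, and where a whole thing is asked for, a point or a joint stands for the part that bears it (a point fixed in the world has none). Each returns a list of dicts, best first, with "confidence" (0 to 1); they miss things now and then, are a little off and sometimes report something else, mostly with a low value. They report only what shows in the picture. A call takes as long as a camera call.
- bot.search_frame(picture, name): "box" ([left, top, right, bottom] in pixels, round what is visible of it).
- bot.cut_out(picture, name): "region" (384x512 bool, what is visible of it) and "box" ([left, top, right, bottom] in pixels, round what is visible of it).
The state is a dict: "time": time; "q": joint angles; "qd": joint speeds; "joint_efforts": joint torques, N m; "ee_pos": TCP position; "tcp_rot": TCP orientation; "wrist_force": force on the tool from outside, world axes, zero at the start; "torque": the same for the moment, N m; "opening": finger opening in m.
Only numpy, scipy, OpenCV 4.12 (cv2) and the standard library are available. Lean on these libraries where they do the work, as an engineer would, in place of code of your own. Each camera call takes 0.05 s, during which the arm holds its last target. There are 200 camera calls.

## Working session

There is one attempt and no reset: what is moved stays moved. The work goes in short steps, Python scripts to look and compute and a shell command to move; the robot and the scene stay as the last step left them, time stands still between calls to the robot, and variables do not carry over. Pictures are saved under pics/ and viewed, about 8 in all and at most 12, crops included, and the job is handed in when it is done.

```bash
mkdir -p pics
cat > h.py <<'E'
import numpy as np,cv2
from workcell import bot
from scipy.spatial.transform import Rotation as R
def rot(o):
    o=np.array(o,float)
    return o if o.shape==(3,3) else R.from_euler('xyz',o,degrees=True).as_matrix()
def onplane(p,u,v,z):
    K=np.array(p['mtx']);o=np.array(p['origin'],float)
    d=rot(p['orientation'])@np.array([(u-K[0,2])/K[0,0],(v-K[1,2])/K[1,1],1])
    return o+d*(z-o[2])/d[2]
def proj(p,X):
    K=np.array(p['mtx']);c=rot(p['orientation']).T@(np.array(X)-np.array(p['origin']))
    return (K@(c/c[2]))[:2]
def save(p,n,box=None,s=1):
    f=p['frame'][:,:,::-1]
    if box: f=f[box[1]:box[3],box[0]:box[2]]
    cv2.imwrite('pics/'+n,cv2.resize(f,None,fx=s,fy=s,interpolation=cv2.INTER_CUBIC))
E
python3 - <<'E'
from h import *
ps=[bot.camera(n) for n in ('top','scene')]
for p,n in zip(ps,('top','scene')):
    save(p,n+'1.png',None,1.5)
    print(n,np.array(p['mtx']).tolist(),p['origin'],p['orientation'])
    for t in ('carrier','bolt_red','bolt_blue','pointer_tip'):
        for r in bot.search_frame(p,t)[:3]: print(t,np.round(r['box'],1),round(r['confidence'],2))
print(bot.get_obs())
E
```

```text
top [[377.32085306163447, 0.0, 260.0216395566574], [0.0, 377.32085306163447, 192.89821745745468], [0.0, 0.0, 1.0]] [0.55035033 0.03983503 0.76656898] [-169.37886827    0.65149256  -90.26122238]
carrier [216.5 183.5 299.3 292.9] 0.81
bolt_red [234.6 189.  291.  245.7] 0.58
bolt_blue [236.  190.3 290.4 250.3] 0.71
scene [[429.55204432721223, 0.0, 244.65458424730022], [0.0, 429.55204432721223, 187.56708112719917], [0.0, 0.0, 1.0]] [ 1.11774318 -0.11126997  0.55610018] [-133.53881537   -0.27221944   72.14500724]
carrier [198.6 108.6 291.1 228.8] 0.92
carrier [166.6 109.7 330.8 342.6] 0.22
bolt_red [210.4 164.2 281.1 213.3] 0.75
bolt_blue [213.5 164.7 279.4 210.1] 0.74
pointer_tip [162.8 108.2 332.6 341.8] 0.91
{'time': 0.5, 'q': array([-7.30531965e+01,  4.98056450e+00,  1.00745326e+01,  9.50996910e+01,
       -2.57811502e-04,  8.99994073e+01]), 'qd': array([ 0.05911848, -0.14228737, -0.03289521, -0.10273308, -0.0405428 ,
       -0.15630088]), 'joint_efforts': array([ 1.08629760e-03, -5.19644415e+01,  4.64546621e+01,  1.64608300e-03,
       -9.70143424e-05, -8.40575865e-06]), 'ee_pos': array([ 0.1603075 , -0.52609309,  0.23123517]), 'tcp_rot': array([-9.00002578e+01,  5.72291056e-03, -7.30526038e+01]), 'wrist_force': array([-0.4476005 ,  0.24652292,  0.24945611]), 'torque': array([-3.36576113e-05, -1.53252280e-02, -4.10243107e-02]), 'opening': 0.08532568707994549}
```

View pics/top1.png

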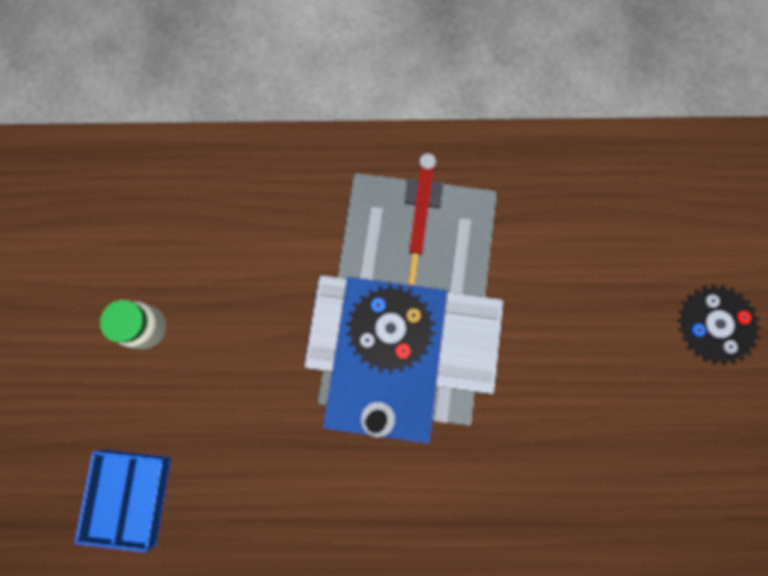

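View pics/scene1.png

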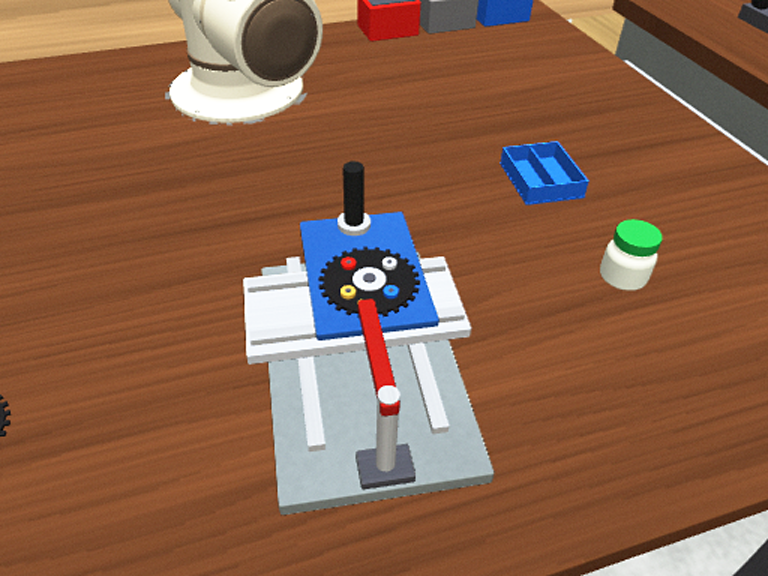

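The top picture shows the mounted ring with red at about (268,234), blue (252,203), the pointer tip near (275,190) and the post top near (251,280). In the scene picture the bar hides the tip.

```bash
cat >> h.py <<'E'
def blob(p,kind,box):
    hsv=cv2.cvtColor(p['frame'],cv2.COLOR_RGB2HSV).astype(int);h,s,v=hsv[...,0],hsv[...,1],hsv[...,2]
    m={'red':((h<8)|(h>172))&(s>150)&(v>140),'blue':(h>98)&(h<118)&(s>120)&(v>200),'brass':(h>12)&(h<30)&(s>110)&(v>120)}[kind]
    k=np.zeros_like(m);k[box[1]:box[3],box[0]:box[2]]=1;m=m&k
    n,l,st,c=cv2.connectedComponentsWithStats(m.astype(np.uint8))
    return sorted([(int(st[i,4]),*np.round(c[i],1),st[i,:4].tolist()) for i in range(1,n)],key=lambda t:-t[0])[:3]
E
python3 - <<'E'
from h import *
p=bot.camera('top')
b=(225,165,300,250)
for k in ('red','blue','brass'): print(k,blob(p,k,b))
save(p,'crop1.png',(215,150,315,300),4)
print('post top',onplane(p,251,280,.150),'tip',onplane(p,275,190,.095),'red',onplane(p,268.5,234,.082),'blue',onplane(p,252,203.3,.082),'centre',onplane(p,260.5,218.5,.08))
E
```

```text
red [(77, np.float64(268.3), np.float64(233.6), [264, 229, 10, 10]), (21, np.float64(277.2), np.float64(166.0), [274, 165, 7, 4])]
blue [(52, np.float64(251.7), np.float64(202.9), [248, 199, 9, 9])]
brass [(75, np.float64(275.2), np.float64(178.4), [273, 169, 6, 20]), (74, np.float64(275.4), np.float64(209.9), [271, 205, 10, 10])]
post top [0.52484051 0.06134496 0.15      ] tip [0.68149266 0.01971959 0.095     ] red [0.6030327  0.03204401 0.082     ] blue [0.65942551 0.06185893 0.082     ] centre [0.6315181  0.04639757 0.08      ]
```

View pics/crop1.png

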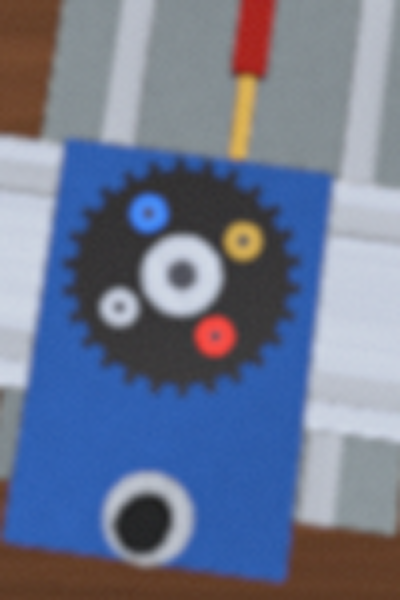

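```bash
python3 -m inch '[[[-456,31,519],[0,-1.138,0],85],[[-456,31,519],[0,-1.138,0],85],[[-456,31,519],[0,-1.138,0],85],[[-456,31,519],[0,-1.138,0],85],[[-456,31,519],[0,-1.138,0],85],[[-456,31,519],[0,-1.138,0],85],[[-456,31,519],[0,-1.138,0],85],[[-456,31,519],[0,-1.138,0],85],[[-456,31,519],[0,-1.138,0],85],[[-456,31,519],[0,-1.138,0],85],[[-456,31,519],[0,-1.138,0],85],[[-456,31,519],[0,-1.138,0],85],[[-456,31,519],[0,-1.138,0],85],[[-456,31,519],[0,-1.138,0],85],[[-456,31,519],[0,-1.138,0],85],[[-456,31,519],[0,-1.138,0],85],[[-456,31,519],[0,-1.138,0],85],[[-456,31,519],[0,-1.138,0],85]]' 40
python3 - <<'E'
from h import *
w=bot.camera('wrist');t=bot.camera('top')
im=np.hstack([w['frame'],t['frame']])[:,:,::-1]
cv2.imwrite('pics/w2.png',cv2.resize(im,(800,300),interpolation=cv2.INTER_AREA))
save(w,'w2full.png',None,1.5)
print(w['mtx'],w['origin'],w['orientation'],bot.get_obs()['ee_pos'])
E
```

```text
time: 2.35
ee_pos: [0.5236, 0.0604, 0.2008]
tcp_rot: [-90.0, -0.0, -7.9]
wrist_force: [-1.5, -0.7, 0.2]
opening: 0.0853
[[297.31863964   0.         251.37713239]
 [  0.         297.31863964 189.03507403]
 [  0.           0.           1.        ]] [0.53353353 0.13141626 0.34329318] [ 1.63523995e+02 -5.84833815e-02 -7.90508127e+00] [0.52364446 0.06044863 0.20073534]
```

View pics/w2.png

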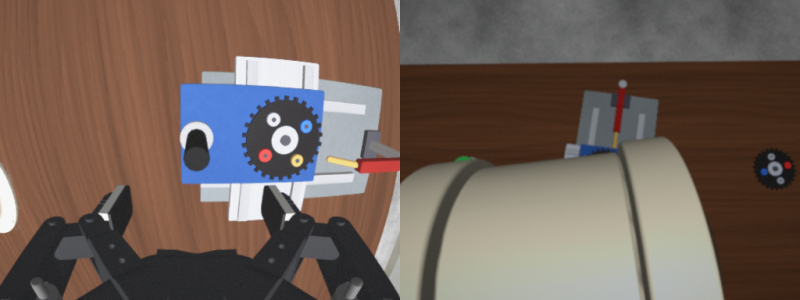

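View pics/w2full.png

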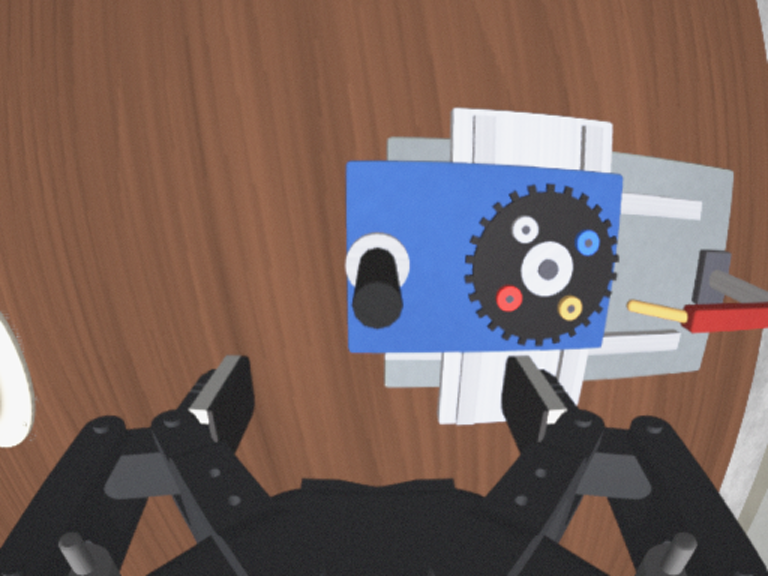

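The wrist view shows the post top at (251,204), red (340,199), blue (392,162), and the pointer tip at (419,203), all in full-resolution pixels. The arm blocks the top camera.

```bash
cat >> h.py <<'E'
def fish(p,u,v,z):
    K=np.array(p['mtx']);x=(u-K[0,2])/K[0,0];y=(v-K[1,2])/K[1,1];r=np.hypot(x,y)
    d=rot(p['orientation'])@np.array([x/r*np.sin(r),y/r*np.sin(r),np.cos(r)]);o=np.array(p['origin'],float)
    return o+d*(z-o[2])/d[2]
def tipend(p,blobs): pass
E
python3 - <<'E'
from h import *
p=bot.camera('wrist')
b=(300,110,470,240)
R_=blob(p,'red',b);B=blob(p,'blue',b);Y=blob(p,'brass',b);print(R_,B,Y,sep='\n')
print('post',fish(p,251.3,204,.15),'collar',fish(p,251.3,176,.073))
r=fish(p,*R_[[i for i,t in enumerate(R_) if t[1]<360][0]][1:3],.082) 
bl=fish(p,*B[0][1:3],.082);t=fish(p,419.5,202.7,.095)
print(r,bl,np.linalg.norm(r-bl),'centre',(r+bl)/2,t)
print('to red',t-r,'to blue',t-bl)
save(p,'tip.png',(380,170,470,240),6)
E
```

```text
[(185, np.float64(338.8), np.float64(198.5), [331, 191, 17, 17]), (120, np.float64(465.2), np.float64(213.9), [460, 206, 10, 15])]
[(4902, np.float64(341.1), np.float64(161.6), [300, 110, 115, 124]), (163, np.float64(391.5), np.float64(161.5), [385, 154, 14, 16]), (8, np.float64(409.4), np.float64(165.6), [409, 164, 2, 5])]
[(136, np.float64(439.5), np.float64(205.9), [418, 201, 41, 15]), (47, np.float64(375.7), np.float64(202.0), [372, 197, 13, 16]), (8, np.float64(386.6), np.float64(202.9), [386, 200, 2, 7])]
post [0.52443318 0.06419085 0.15      ] collar [0.52460056 0.06488926 0.073     ]
[0.60456884 0.03408099 0.082     ] [0.60888747 0.06963145 0.082     ] 0.03581180252429475 centre [0.60672816 0.05185622 0.082     ] [0.68737964 0.02163118 0.095     ]
to red [ 0.0828108  -0.01244981  0.013     ] to blue [ 0.07849217 -0.04800027  0.013     ]
```

View pics/tip.png

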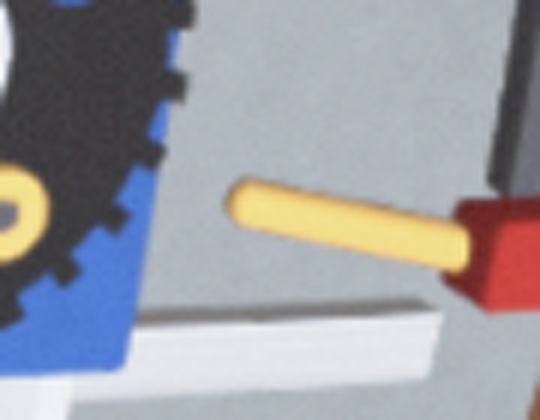

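```bash
python3 -m inch '[[[0,0,3],[0,0,0],85],[[0,40,3],[0,0,0],85],[[0,75,3],[0,0,0],85],[[0,98,3],[0,0,0],85],[[0,98,3],[0,0,0],85],[[0,98,3],[0,0,0],20],[[0,98,3],[0,0,0],20],[[0,98,3],[0,0,0],20],[[0,98,3],[0,0,0],20],[[0,98,3],[0,0,0],20],[[0,98,3],[0,0,0],20],[[0,98,3],[0,0,0],20]]' 40
cat > look.py <<'E'
from h import *
import sys
p=bot.camera('wrist');o=bot.get_obs();print(o['time'],o['ee_pos'],o['wrist_force'],o['opening'])
W=(200,60,511,300)
for k in ('red','blue','brass'): print(k,[(t,fish(p,t[1],t[2],.082)[:2].round(4)) for t in blob(p,k,W)])
if len(sys.argv)>1: save(p,sys.argv[1],(200,60,511,300),2.4)
E
python3 look.py w3.png
python3 - <<'E'
from h import *
p=bot.camera('top')
for u,v,z in ((277.7,168.75,.134),(274.75,189.3,.095),(274.9,187,.099),(268.3,233.6,.082),(251.7,202.9,.082)): print(u,v,onplane(p,u,v,z))
E
```

```text
time: 3.7
ee_pos: [0.5247, 0.0636, 0.1038]
tcp_rot: [-90.0, -0.1, -7.9]
wrist_force: [-1.0, -0.2, 6.6]
opening: 0.023
3.75 [0.52469047 0.06359514 0.10375517] [-0.62715027  0.4719148   5.54081334] 0.02315683173166716
red [((338, np.float64(376.8), np.float64(248.5), [366, 238, 23, 23]), array([0.6052, 0.0341]))]
blue [((17038, np.float64(317.8), np.float64(166.5), [221, 116, 254, 158]), array([0.5678, 0.0946])), ((369, np.float64(435.5), np.float64(271.8), [413, 255, 38, 29]), array([0.6579, 0.0021])), ((262, np.float64(449.0), np.float64(194.9), [441, 184, 17, 23]), array([0.6619, 0.0636]))]
brass [((282, np.float64(494.1), np.float64(253.7), [477, 247, 34, 17]), array([0.7231, 0.0018])), ((129, np.float64(425.0), np.float64(250.2), [418, 242, 20, 22]), array([0.6448, 0.0242])), ((2, np.float64(437.0), np.float64(252.5), [437, 252, 1, 2]), array([0.6564, 0.0196]))]
277.7 168.75 [0.71120464 0.01578703 0.134     ]
274.75 189.3 [0.68278903 0.02015739 0.095     ]
274.9 187 [0.68622874 0.0199543  0.099     ]
268.3 233.6 [0.60375611 0.03239946 0.082     ]
251.7 202.9 [0.66017295 0.06240983 0.082     ]
```

View pics/w3.png

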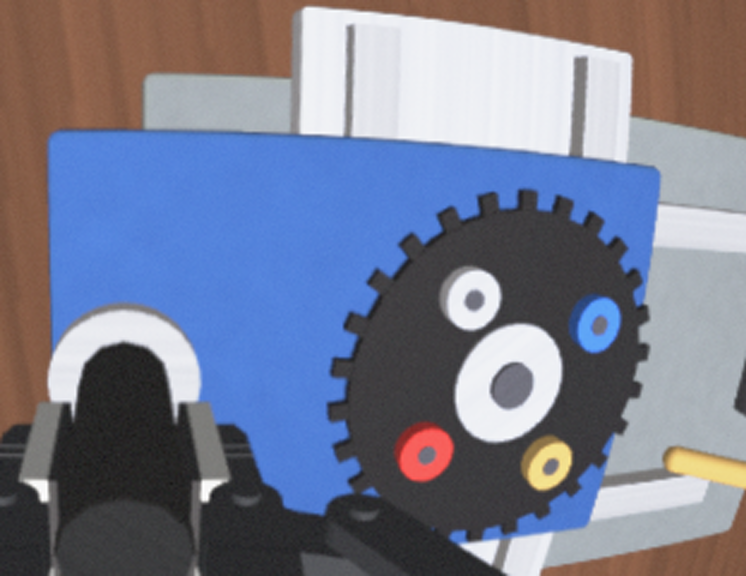

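The post is held (opening 23 mm). In this crop the tip shows at its right edge. Next I slide to red.

```bash
python3 -m inch '[[[4,0,0],[0,0,0],20],[[12,0,0],[0,0,0],20],[[22,0,0],[0,0,0],20],[[32,0,0],[0,0,0],20],[[42,0,-1],[0,0,0],20],[[52,0,-1],[0,0,0],20],[[62,0,-1],[0,0,0],20],[[71,0,-1],[0,0,0],20],[[78,0,-1],[0,0,0],20],[[81,0,-1],[0,0,0],20],[[81,0,-1],[0,0,0],20],[[81,0,-1],[0,0,0],20]]'
python3 look.py w4.png
python3 - <<'E'
from h import *
p=bot.camera('scene');q=bot.camera('top')
save(p,'s4.png',(170,90,320,230),5);cv2.imwrite('pics/t4.png',np.hstack([cv2.resize(x['frame'][b[1]:b[3],b[0]:b[2],::-1],(400,400),interpolation=cv2.INTER_CUBIC) for x,b in ((p,(190,130,290,230)),(q,(230,130,330,230)))]))
E
```

```text
time: 5.0
ee_pos: [0.6051, 0.0514, 0.1039]
tcp_rot: [-90.0, -0.2, -7.9]
wrist_force: [3.1, 1.1, -0.6]
opening: 0.0228
5.05 [0.60492184 0.05142312 0.10390698] [ 1.04877402  0.94258434 -0.80868186] 0.02304378877314446
red [((1232, np.float64(480.0), np.float64(277.6), [449, 262, 62, 32]), array([ 0.7921, -0.0315])), ((338, np.float64(376.7), np.float64(248.3), [366, 238, 23, 22]), array([0.6856, 0.0219]))]
blue [((17017, np.float64(317.6), np.float64(166.5), [221, 115, 254, 159]), array([0.6481, 0.0824])), ((262, np.float64(448.8), np.float64(194.9), [440, 184, 18, 23]), array([0.7422, 0.0513])), ((76, np.float64(421.8), np.float64(279.2), [414, 276, 19, 7]), array([ 0.7262, -0.0139]))]
brass [((729, np.float64(416.2), np.float64(262.6), [383, 242, 64, 40]), array([0.7188, 0.0029])), ((4, np.float64(422.0), np.float64(273.2), [421, 273, 3, 2]), array([ 0.7255, -0.0081])), ((2, np.float64(426.5), np.float64(251.5), [426, 251, 2, 2]), array([0.7269, 0.0104]))]
```

View pics/w4.png

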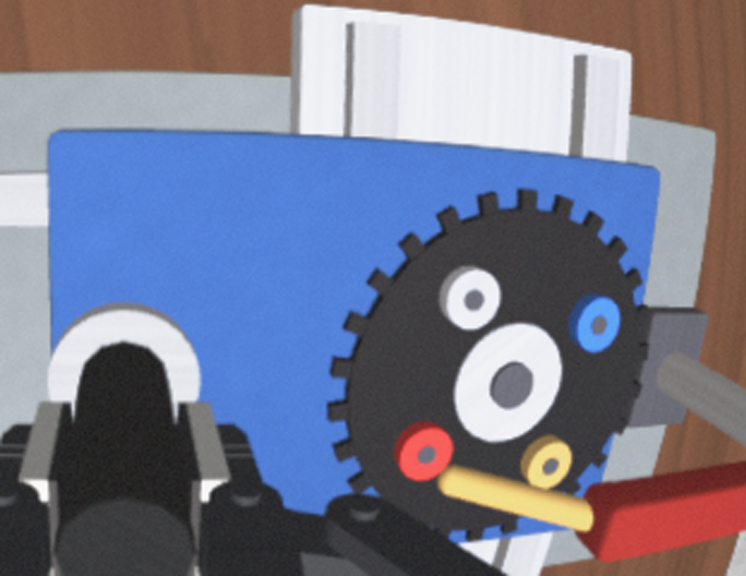

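View pics/t4.png

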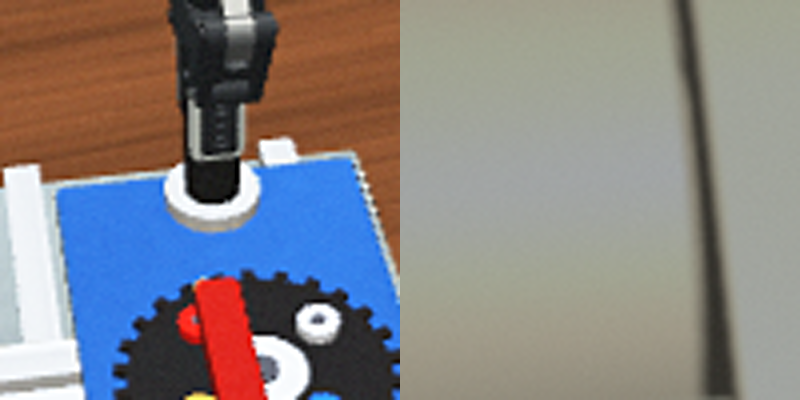

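The wrist picture (9 viewed so far) has red at (377,248) and the tip end at (383–389,260), beside it as parallax should put it. Now the numbers.

```bash
cat >> h.py <<'E'
def fproj(p,X):
    c=rot(p['orientation']).T@(np.array(X)-np.array(p['origin']));K=np.array(p['mtx'])
    th=np.arctan2(np.hypot(c[0],c[1]),c[2]);k=th/np.hypot(c[0],c[1]);return np.array([K[0,2]+K[0,0]*c[0]*k,K[1,2]+K[1,1]*c[1]*k])
E
python3 - <<'E'
from h import *
p=bot.camera('wrist');print(p['origin'])
r=fish(p,376.7,248.3,.082)
T=np.array([[.9905,-.1374],[.1374,.9905]])
for n,u,v,z in (('end.95',383.3,259.2,.095),('end.97',383.3,259.2,.097),('sph.99',388.8,260.8,.099),('sph.97',388.8,260.8,.097),('barend top',448.5,263,.134)):
    d=(fish(p,u,v,z)-r)[:2];print(n,fish(p,u,v,z)[:2].round(4),'tool x,z mm',(T@d*1e3).round(1))
# synthetic mask check: capsule silhouettes for tip hypotheses
for dx in (-3,0,3):
    X=np.r_[r[:2]+T.T@[dx/1e3,0],.095];print(dx,fproj(p,X).round(1))
E
```

```text
[0.61440216 0.12245615 0.246497  ]
end.95 [0.6847 0.0209] tool x,z mm [-0.4 -1.1]
end.97 [0.6838 0.0223] tool x,z mm [-1.5  0.1]
sph.99 [0.6868 0.0216] tool x,z mm [ 1.6 -0.2]
sph.97 [0.6878 0.0202] tool x,z mm [ 2.8 -1.4]
barend top [0.7071 0.0351] tool x,z mm [19.9 16. ]
-3 [380. 258.]
0 [384.1 257.6]
3 [388.3 257.3]
```

The red bolt is within about 1 mm, so it gets its stand-still. Then the slide to blue: tool x −52 mm, z −37 mm.

```bash
python3 -m inch '[[[0,0,0],[0,0,0],20],[[0,0,0],[0,0,0],20],[[0,0,0],[0,0,0],20],[[0,0,0],[0,0,0],20],[[0,0,0],[0,0,0],20],[[0,0,0],[0,0,0],20],[[0,0,0],[0,0,0],20],[[0,0,0],[0,0,0],20],[[0,0,0],[0,0,0],20],[[0,0,0],[0,0,0],20],[[0,0,0],[0,0,0],20],[[0,0,0],[0,0,0],20],[[0,0,0],[0,0,0],20],[[0,0,0],[0,0,0],20],[[0,0,0],[0,0,0],20],[[0,0,0],[0,0,0],20],[[0,0,0],[0,0,0],20],[[0,0,0],[0,0,0],20]]'
python3 look.py | head -2
python3 -m inch '[[[-3,0,-2],[0,0,0],20],[[-9,0,-6],[0,0,0],20],[[-16,0,-11],[0,0,0],20],[[-23,0,-16],[0,0,0],20],[[-30,0,-21],[0,0,0],20],[[-37,0,-26],[0,0,0],20],[[-44,0,-31],[0,0,0],20],[[-49,0,-35],[0,0,0],20],[[-52,0,-37],[0,0,0],20],[[-52,0,-37],[0,0,0],20],[[-52,0,-37],[0,0,0],20],[[-52,0,-37],[0,0,0],20]]'
python3 look.py w5.png
```

```text
time: 7.0
ee_pos: [0.6046, 0.0515, 0.1039]
tcp_rot: [-90.0, -0.1, -7.9]
wrist_force: [-1.1, 0.7, 0.8]
opening: 0.0229
7.05 [0.60463461 0.05151524 0.10390079] [-1.29488189  1.52092765  0.27077765] 0.023246288281798585
red [((1222, np.float64(480.5), np.float64(277.7), [449, 262, 62, 32]), array([ 0.7923, -0.0316])), ((338, np.float64(376.7), np.float64(248.5), [366, 238, 23, 22]), array([0.6851, 0.0219]))]
time: 8.25
ee_pos: [0.5479, 0.0218, 0.1038]
tcp_rot: [-90.0, -0.1, -7.9]
wrist_force: [-1.9, -2.0, 3.6]
opening: 0.0228
8.3 [0.54800595 0.02183592 0.10381066] [-2.24453709 -1.19222152  3.91763703] 0.023038538198586575
red [((336, np.float64(376.9), np.float64(248.6), [366, 238, 23, 23]), array([ 0.6285, -0.0079]))]
blue [((13168, np.float64(299.1), np.float64(167.3), [221, 117, 181, 147]), array([0.5801, 0.0536])), ((254, np.float64(449.0), np.float64(195.0), [441, 184, 17, 23]), array([0.6851, 0.0216])), ((111, np.float64(452.5), np.float64(146.4), [445, 137, 14, 22]), array([0.6865, 0.0553]))]
brass [((576, np.float64(485.7), np.float64(205.9), [461, 196, 50, 21]), array([0.7247, 0.007 ])), ((291, np.float64(427.1), np.float64(252.2), [418, 242, 20, 22]), array([ 0.6702, -0.0199]))]
```

View pics/w5.png

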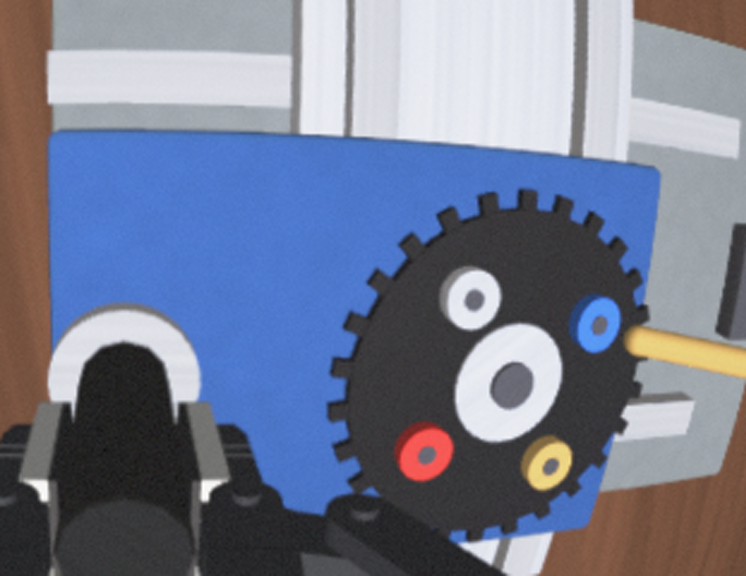

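Picture 10 has blue at (449,195) with the tip end at (460,201), again the expected offset. Now I release, rise and back away for a clear top-camera check.

```bash
python3 - <<'E'
from h import *
p=bot.camera('wrist');print('end',fish(p,460.4,200.8,.095),'sph',fish(p,466,202.5,.099),'blue',fish(p,449,195,.082))
E
python3 -m inch '[[[0,0,0],[0,0,0],40],[[0,0,0],[0,0,0],60],[[0,0,0],[0,0,0],85],[[0,0,0],[0,0,0],85],[[0,0,0],[0,0,0],85],[[0,0,0],[0,0,0],85],[[0,-15,0],[0,0,0],85],[[0,-40,0],[0,0,0],85],[[0,-70,0],[0,0,0],85],[[0,-100,0],[0,0,0],85],[[0,-120,0],[0,0,0],85],[[-30,-120,0],[0,0,0],85],[[-70,-120,0],[0,0,0],85],[[-110,-120,0],[0,0,0],85],[[-150,-120,0],[0,0,0],85],[[-190,-120,0],[0,0,0],85],[[-230,-120,0],[0,0,0],85],[[-240,-120,0],[0,0,0],85],[[-240,-120,0],[0,0,0],85],[[-240,-120,0],[0,0,0],85]]'
python3 - <<'E'
from h import *
p=bot.camera('top')
for k in ('red','blue','brass'): print(k,[(t,onplane(p,t[1],t[2],.082)[:2].round(4)) for t in blob(p,k,(225,140,320,270))])
save(p,'t6.png',(225,130,325,260),5)
E
```

```text
end [0.68567299 0.02176023 0.095     ] sph [0.68756722 0.02163972 0.099     ] blue [0.68517444 0.02170546 0.082     ]
time: 10.35
ee_pos: [0.3109, 0.0551, 0.224]
tcp_rot: [-90.0, -0.2, -7.9]
wrist_force: [0.9, -0.5, -0.1]
opening: 0.0848
red [((203, np.float64(278.5), np.float64(153.5), [274, 140, 10, 29]), array([0.754 , 0.0119])), ((77, np.float64(291.2), np.float64(220.3), [287, 216, 10, 10]), array([ 0.6277, -0.0095]))]
blue [((30, np.float64(274.5), np.float64(191.2), [271, 188, 8, 7]), array([0.6818, 0.0203]))]
brass [((74, np.float64(275.3), np.float64(178.6), [272, 169, 7, 20]), array([0.7056, 0.0185])), ((71, np.float64(297.9), np.float64(196.7), [293, 192, 10, 10]), array([ 0.6712, -0.0226]))]
```

View pics/t6.png

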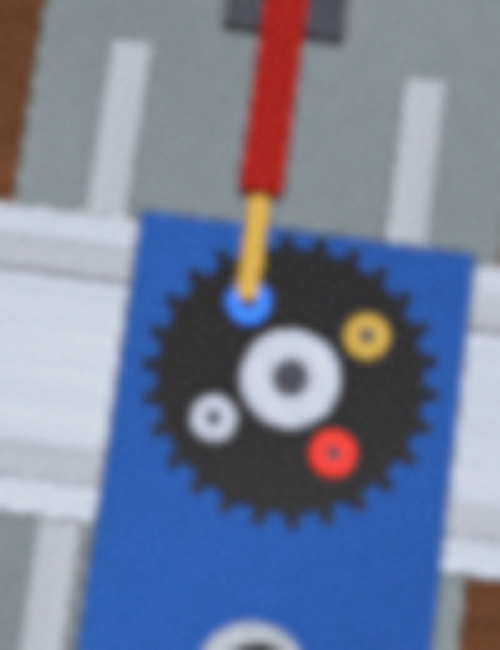

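```bash
python3 -c "
from workcell import bot
print(bot.get_obs()['time'],bot.job_done())"
```

```text
the job is handed in; nothing more can be done
10.4 None
```

The job is done and handed in at 10.4 s of the 35 s allowed; no verdict came back.

- **Red bolt:** I gripped the black post and slid the carriage until the red bolt was under the pointer tip. The wrist camera put it within about 1 mm. It then stood still for about 2 s, with the post still held.
- **Blue bolt:** I slid on until the blue bolt was under the tip, opened the fingers, rose and backed the arm clear.

**Last checks:**
- Before letting go, the wrist camera put the blue bolt at (0.6852, 0.0217) m. The pointer's rounded end came out at (0.6857–0.6876, 0.0217) m, depending on which point of it counts as the tip.
- After release, the top camera put the blue bolt at about (0.684, 0.0205) m. That camera's own estimate of the tip was about (0.6845, 0.020) m, so they agree to about 1 mm.
- The pointer partly covered the blue bolt in that top view, which shifted its directly measured centre to (0.6818, 0.0203) m. I worked its position out from the red bolt instead.

**Disagreements:** The two cameras differ by 1–2 mm in absolute position, so I relied on positions measured within one picture. The pointer's rounded end leaves about 2–3 mm of doubt along x over where the exact tip is; I aimed near the middle of that.

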